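# Return the perfusion rig's parts to their holders

### The job

Put the four parts of the heart perfusion rig back upright in their own holders on the bench, each sitting flat on the floor inside the rim: the blue amplifier in the blue rectangular holder, the electrode block with red jacks in the red square one, the brown jar with the orange cap in the large orange round one, and the white vial with the green cap in the small green round one. Never tip a part over on the way, and leave the porcelain crucible and the brass weight standing where they are.

Things in the scene. Friction and masses are not known exactly. Their poses are not given: they have to be found in the camera images.
- amplifier: Loose blue rectangular amplifier module, 50 mm (its x) by 84 mm (its y) and 48 mm tall, with a white panel, a dark display and two small black knobs (6 mm high) on top; about 0.18 kg. Origin: centre of its underside; z up.
- jack_block: Loose white square electrode block, 46 x 46 mm and 46 mm tall, with four red round jacks (5 mm high) on top; about 0.12 kg. Origin: centre of its underside; x and y along its sides, z up.
- jar: Loose round brown reagent jar, 56 mm in diameter, straight-sided for 56 mm, then an orange cap 52 mm in diameter, 73 mm tall in all; about 0.17 kg. Origin: centre of its underside; z up.
- vial: Loose small round white vial, 36 mm in diameter, straight-sided for 50 mm, then a green cap 34 mm in diameter, 64 mm tall in all; about 0.05 kg. Origin: centre of its underside; z up.
- blue_holder: Rectangular holder with a blue rim, for the amplifier: inside 68 mm (its x) by 102 mm (its y). Fixed to the bench; grey floor 3 mm above the bench, rim 11 mm high above the bench and 4 mm thick. Origin: centre of its underside, on the bench; z up.
- red_holder: Square holder with a red rim, for the electrode block: inside 64 x 64 mm, x and y along its sides. Fixed to the bench; grey floor 3 mm above the bench, rim 11 mm high above the bench and 4 mm thick. Origin: centre of its underside, on the bench; z up.
- orange_holder: Large round holder with an orange rim, for the jar: inside diameter 74 mm. Fixed to the bench; grey floor 3 mm above the bench, rim 11 mm high above the bench and 4 mm thick. Origin: centre of its underside, on the bench; z up.
- green_holder: Small round holder with a green rim, for the vial: inside diameter 54 mm. Fixed to the bench; grey floor 3 mm above the bench, rim 11 mm high above the bench and 4 mm thick. Origin: centre of its underside, on the bench; z up.
- crucible: Loose white porcelain crucible (open cup), 42 mm across the mouth, 40 mm tall, standing among the things; to be left alone. Origin: centre of its underside.
- weight: Loose brass calibration weight, 32 mm in diameter, with a knob, 43 mm tall, standing among the things; to be left alone. Origin: centre of its underside.
There are look-alikes about, which are no part of the job. Leave any black, purple or turquoise look-alike of the red_holder alone.

How it is judged:
By the outcome, as a careful person would: the job done as asked, in the order asked, and still so for the second after the job is handed in, with the robot touching nothing.
It also fails if it takes over 112 s, if anything falls off the work surface, if the arm or the gripper's body presses on something with over 40 N, if the wrist force passes 120 N, or if a joint passes its speed limit or range.

### The arm

A 6-joint arm with a two-finger parallel gripper is mounted at the origin on the work surface. World frame = base frame: x ahead of the robot, y to its left, z up, the work surface at z = 0. Lengths are in m, angles in degrees, forces in N, time in s.
With the tool pointing down it reaches from about 0.3 to 0.875 m from the base axis. Payload 4.2 kg.
Tool frame: the origin (TCP) lies on the centre line of the jaws, within the pads' length; the fingertips stand 25 mm ahead of it and the grasp point (between the pads) lies 6 mm ahead of it; z points along the fingers, y is the line along which they close (so a half turn about z gives the same grasp; the last joint's range is limited). The gripper opens to 85 mm and grips with 20 to 120 N. Pads are 22 mm wide; open, the fingers measure 114 mm over their backs; the gripper's body (76 mm by 85 mm) begins 54 mm behind the grasp point. The pads swing forward as they close: fully open they stand 13 mm farther back than shut.
Start: joints at [72.021, 18.312, 89.639, -0, 72.044, -1.146], TCP at [0.167, 0.55, 0.225] pointing down, gripper open.
Joint ranges: [-177.97, 177.97], [-48.28, 115.42], [12.27, 149.76], [-77.06, 257.06], [2.81, 150.46], [-146.56, 146.56]. Speed limits (degrees/s): [147.25, 147.25, 180, 180, 180, 180].

### API

Orientations are given as [roll, pitch, yaw] about the fixed x, y, z axes, in that order (R = Rz(yaw) Ry(pitch) Rx(roll)).
In Python, from plant import sensors, eyes, order gives the robot as it stands.
- The arm moves only by the shell command python3 -m pendant 'ROWS' [OPENING] [FORCE]. ROWS is JSON, a list that holds one entry, the list of rows, each a list of 4 numbers: the shift along the tool's x, y, z in cm, then the turn about the tool's z in rad. In form: [[[dx, dy, dz, turn], ...]]. A call has 1 to 12 rows; each row shifts and turns the commanded pose from where the row before left it, along the tool's axes as they then stand; what a row does not reach is not made up. A row lasts 1/10 s, in which the tool goes at most 50 mm and 8.59 degrees, less where a joint would pass 70% of its speed; a pose out of reach is approached as far as the arm can. A call is refused whole if a number of a shift passes 5 or a number of a turn 0.15, either way. A call with a gripper value outside its range is refused whole. OPENING is the closure, from -1 (fully open) to 1 (shut), set as the call begins (- or left out, the last holds). The fingers move at their own pace and stop on an object; FORCE is the grip in N (left out, the last holds). Time passes only in rows, so rows that do not move let the fingers close. It gives the time, the measured TCP pose, the force, the opening and the grip force at its end, in the units of the state.
- sensors.get_obs(): the state, without advancing time (a new reading comes with each control period).
- eyes.read_camera(name): name is "scene" or "top" or "wrist"; returns (picture, depth): 384x512x3 uint8, red, green, blue; 384x512 float32, m along the optical axis (not along the pixel's ray), 0 where there is no reading.
- eyes.calibration(name): a dict with "fx", "fy", "cx", "cy" (pixels), "R" (3x3) and "t" (3): a world point X has camera coordinates R X + t. Camera axes: x right, y down, z forward; pixel columns grow to the right and rows downward; lengths in m; the calibration is good to about 2 mm. A picture is of the moment at which its call begins: read the wrist's pose just before it. calibration takes no time and is no camera call; for the wrist camera it gives the pose at the moment of the call.
- order.finish_job(): hands the job in; it is judged then, once.
The state is a dict: "clock": time; "joints": joint angles; "joint_vel": joint speeds; "joint_efforts": joint torques, N m; "eef_pos": TCP position; "orientation": TCP orientation; "ft_force": force on the tool from outside, world axes, zero at the start; "ft_torque": the same for the moment, N m; "opening": finger opening in m; "finger_force": force on a finger pad.
Only numpy, scipy, OpenCV 4.12 (cv2) and the standard library are available. Lean on these libraries where they do the work, as an engineer would, in place of code of your own. Each camera call takes 0.05 s, during which the arm holds its last target. There are 200 camera calls.

## Working session

There is one attempt and no reset: what is moved stays moved. The work goes in short steps, Python scripts to look and compute and a shell command to move; the robot and the scene stay as the last step left them, time stands still between calls to the robot, and variables do not carry over. Pictures are saved under pics/ and viewed, at most 14 in all, crops included, and the job is handed in when it is done.

```bash
ls; mkdir -p pics; python3 - <<'E'
from plant import sensors, eyes
import cv2,numpy as np
o=sensors.get_obs(); print(o['clock'],o['eef_pos'],o['orientation'],o['opening'])
for n in ["top","scene"]:
    p,d=eyes.read_camera(n); np.savez(f'pics/{n}0.npz',p=p,d=d); cv2.imwrite(f'pics/{n}0.png',p[:,:,::-1])
    c=eyes.calibration(n); print(n,c)
E
```

```text
pics
0.0 [0.1663424  0.54987044 0.22425539] [-1.79893194e+02 -1.54767138e-03  1.63168119e+02] 0.08544524099496777
top {'fx': 440.1309099644116, 'fy': 440.1309099644116, 'cx': 256.24307489476263, 'cy': 190.88818735244848, 'R': array([[-0.00425452, -0.99982102, -0.01843465],
       [-0.98471064,  0.00739917, -0.17404082],
       [ 0.17414607,  0.01741233, -0.98456587]]), 't': array([0.01135691, 0.56614357, 1.14001435])}
scene {'fx': 389.2566474543154, 'fy': 389.2566474543154, 'cx': 254.41934439859634, 'cy': 188.67365448534213, 'R': array([[ 0.72546788,  0.68817393,  0.01062997],
       [ 0.59513267, -0.61947698, -0.51192321],
       [-0.34570719,  0.37771009, -0.85896544]]), 't': array([-0.42529824, -0.3086794 ,  1.1694045 ])}
```

View pics/top0.png

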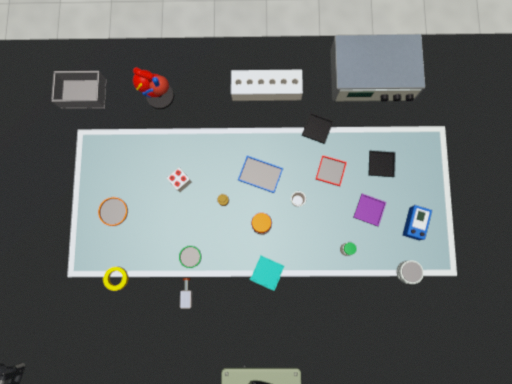

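View pics/scene0.png

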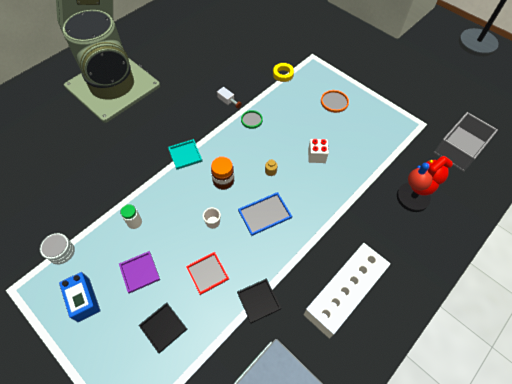

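The top view shows the parts as follows: amplifier (418,222), block (179,180), jar (262,222) and vial (348,249). The holders are blue (260,174), red-rimmed (331,171), orange (113,212) and green (190,257). The crucible is at (298,199) and the weight at (223,200). The square look-alikes are black (318,128) and (382,163), purple (370,210) and turquoise (267,273). Only (331,171) has a red rim, and the scene view shows it at (208,273).

```bash
cat > h.py <<'E'
import numpy as np, cv2
from plant import sensors, eyes
def world(name, p=None, d=None, c=None):
    """depth picture -> world points HxWx3"""
    if p is None: c=eyes.calibration(name); p,d=eyes.read_camera(name)
    v,u=np.mgrid[:d.shape[0],:d.shape[1]]
    X=np.stack([(u-c['cx'])/c['fx']*d,(v-c['cy'])/c['fy']*d,d],-1)
    W=(X-c['t'])@c['R']; W[d==0]=np.nan
    return p,W
def ray(c,uv,z):
    """pixels -> world xy on the plane at height z"""
    uv=np.atleast_2d(uv).astype(float)
    r=np.c_[(uv[:,0]-c['cx'])/c['fx'],(uv[:,1]-c['cy'])/c['fy'],np.ones(len(uv))]@c['R']
    o=-c['R'].T@c['t']; return (o+r*((z-o[2])/r[:,2])[:,None])[:,:2]
def fit(pts):
    (x,y),(w,h),a=cv2.minAreaRect((pts*1000).astype(np.float32))
    if w>h: w,h,a=h,w,a+90     # a: direction of the short side
    return np.round([x,y,w,h,a],1)
def plan(x,y,z,yaw=None):
    """turn rows and shifts (cm, tool axes after the turn) to the TCP target"""
    o=sensors.get_obs(); P=o['eef_pos']; y0=o['orientation'][2]
    t=0 if yaw is None else -((yaw-y0+90)%180-90)   # tool turn = -dyaw
    a=np.radians(y0-t); D=np.array([x,y,z])-P
    s=[D[0]*np.cos(a)+D[1]*np.sin(a), D[0]*np.sin(a)-D[1]*np.cos(a), -D[2]]
    print('now',np.round(P,4),'yaw',round(y0,1),'j6',round(o['joints'][5],1),'| turn rad',round(np.radians(t),3),'then cm',np.round(np.array(s)*100,2))
E
python3 - <<'E'
from h import *
H=[('amp','blue',(100,125),(.035,.06)),('blueh','blue',(100,125),(.005,.02)),('redh','red',(0,8),(.005,.02)),('orangeh','or',(9,18),(.005,.02)),('greenh','gr',(60,85),(.005,.02)),('vialcap','gr',(60,85),(.05,.08)),('jarcap','or',(9,18),(.06,.09))]
for n in ['top','scene']:
    f=np.load(f'pics/{n}0.npz'); c=eyes.calibration(n); p,W=world(n,f['p'],f['d'],c)
    hsv=cv2.cvtColor(p,cv2.COLOR_RGB2HSV)
    for nm,_,(a,b),(z0,z1) in H:
        m=((hsv[...,0]>=a)&(hsv[...,0]<=b)|((nm=='redh')&(hsv[...,0]>172)))&(hsv[...,1]>120)&(hsv[...,2]>60)&(W[...,2]>z0)&(W[...,2]<z1)
        k,l,s,ce=cv2.connectedComponentsWithStats(m.astype(np.uint8),connectivity=8)
        for i in range(1,k):
            if s[i,4]>25: print(n,nm,s[i,4],np.round(ce[i]),fit(W[l==i][:,:2]),'z',round(float(np.median(W[l==i][:,2]))*1000,1))
    # all tall things over the mat: height blobs
    m=(W[...,2]>.030)&(W[...,2]<.11)
    k,l,s,ce=cv2.connectedComponentsWithStats(m.astype(np.uint8))
    for i in range(1,k):
        if 40<s[i,4]<4000:
            w=W[l==i]; zt=np.percentile(w[:,2],97); t=w[w[:,2]>zt-.008]
            print(n,'tall',s[i,4],np.round(ce[i]),fit(t[:,:2]),'top',round(float(zt)*1000,1))
E
```

```text
top amp 290 [417. 224.] [ 480.5 -424.5   49.2   82.6   72. ] z 47.4
top orangeh 48 [102. 210.] [519.8 435.2  31.7  73.9  89.4] z 10.3
top orangeh 45 [122. 215.] [512.2 387.9  34.9  76.6  73.8] z 9.3
top vialcap 106 [350. 248.] [ 411.2 -234.2   26.1   28.8  178.7] z 63.4
top jarcap 27 [267. 224.] [474.8 -18.   22.8  48.1  70.2] z 71.6
top tall 811 [76. 87.] [870.9 517.5  91.  132.7 180. ] top 62.3
top tall 1752 [267.  83.] [880.  -23.2  72.2 198.5 179.4] top 53.8
top tall 170 [152.  91.] [839.  289.2  30.6  92.4   3. ] top 109.7
top tall 298 [178. 178.] [604.6 221.9  45.1  45.5  39.8] top 53.7
top tall 66 [298. 197.] [ 547.8 -105.1   38.3   39.    88.6] top 43.0
top tall 68 [222. 199.] [548.9 101.2  16.6  17.3  89.4] top 45.3
top tall 652 [419. 222.] [ 480.9 -425.7   49.8   84.4   71.2] top 53.7
top tall 359 [261. 223.] [480.5  -5.1  49.7  49.8 109.7] top 76.9
top tall 163 [349. 248.] [ 4.112e+02 -2.357e+02  3.120e+01  3.180e+01  1.000e-01] top 67.8
top tall 438 [411. 271.] [ 350.7 -399.4   57.7   59.7   25.1] top 44.4
scene amp 576 [ 78. 294.] [ 480.8 -424.9   50.4   84.    72.4] z 4
[... 843 characters left out ...]
all 319 [319. 147.] [603.2 222.9  45.5  45.8  42.2] top 52.1
scene tall 522 [222. 170.] [479.7  -4.5  49.8  50.3 177.1] top 74.5
scene tall 62 [271. 163.] [547.9 102.4  17.7  18.   43.1] top 43.9
scene tall 348 [425. 186.] [866.2 275.4  41.6  85.8 122.8] top 108.9
scene tall 267 [129. 213.] [ 411.5 -234.4   31.3   32.7   54.7] top 65.6
scene tall 113 [211. 215.] [ 546.7 -104.9   38.9   41.   160.1] top 41.4
scene tall 601 [ 55. 246.] [ 349.5 -397.8   59.6   59.8  162.4] top 42.7
scene tall 3067 [347. 288.] [878.9 -20.7  70.1 201.5 180. ] top 51.7
scene tall 1121 [ 77. 295.] [ 480.4 -424.9   50.2   84.8   72.2] top 53.3
scene tall 2111 [277. 368.] [ 869.6 -236.8   73.9  151.8  133.5] top 91.7
```

```bash
python3 - <<'E'
import re
s=open('h.py').read()
s=s.replace("-((yaw-y0+90)%180-90)","-((yaw-y0+180)%360-180)"); open('h.py','w').write(s)
E
python3 - <<'E'
from h import *
for n in ['top','scene']:
    f=np.load(f'pics/{n}0.npz'); c=eyes.calibration(n); p,W=world(n,f['p'],f['d'],c)
    hsv=cv2.cvtColor(p,cv2.COLOR_RGB2HSV); h,s,v=cv2.split(hsv)
    for nm,a,b,R in [('blueh',100,125,(.62,0)),('redh',0,8,(.63,-.2)),('orangeh',6,18,(.52,.41)),('greenh',50,85,(.393,.19))]:
        m=(((h>=a)&(h<=b))|((nm=='redh')&(h>170)))&(s>90)&(np.hypot(W[...,0]-R[0],W[...,1]-R[1])<.075)
        vv,uu=np.nonzero(m); print(n,nm,m.sum(),fit(ray(c,np.c_[uu,vv],.010)))
    if n=='top':
        for r in [(190,452),(272,300),(150,74)]: print('border z',np.round(np.nanmean(W[r[0]-2:r[0]+3,r[1]-4:r[1]+5,2]),4))
        print('black1 z',W[128,318],'brown',W[163,382])
    c1=p[140:205,230:390] if n=='top' else p[195:300,150:310]
    cv2.imwrite(f'pics/crop_{n}.png',cv2.resize(c1,None,fx=4,fy=4,interpolation=cv2.INTER_CUBIC)[:,:,::-1])
a=cv2.imread('pics/crop_top.png'); b=cv2.imread('pics/crop_scene.png')
cv2.imwrite('pics/crop1.png',np.vstack([a,cv2.resize(b,None,fx=.78,fy=.78)[:330,:].copy() if False else cv2.copyMakeBorder(cv2.resize(b,None,fx=.78,fy=.78),0,0,0,a.shape[1]-int(round(b.shape[1]*.78)),cv2.BORDER_CONSTANT)]))
plan(.48,-.425,.22,162.2)
E
```

```text
top blueh 142 [622.3  -1.6  75.6 109.1 159.6]
top redh 150 [ 630.5 -200.7   70.7   72.3   73.2]
top orangeh 139 [519.4 411.5  78.5  79.4  92.7]
top greenh 56 [392.8 191.8  56.7  57.9 179.8]
border z 0.0006
border z 0.0008
border z 0.0003
black1 z [ 0.75633259 -0.16938287  0.00448338] brown [ 0.65167399 -0.34689823  0.00384825]
scene blueh 398 [622.3  -2.3  80.4 112.8 159.6]
scene redh 298 [ 631.2 -200.7   71.4   73.8   73.2]
scene orangeh 193 [521.  408.1  78.8  87.9  38.5]
scene greenh 137 [394.7 190.   59.4  66.1  44. ]
now [0.1664 0.5499 0.2244] yaw 163.2 j6 -1.1 | turn rad 0.017 then cm [-59.67 -83.24   0.44]
```

View pics/crop1.png

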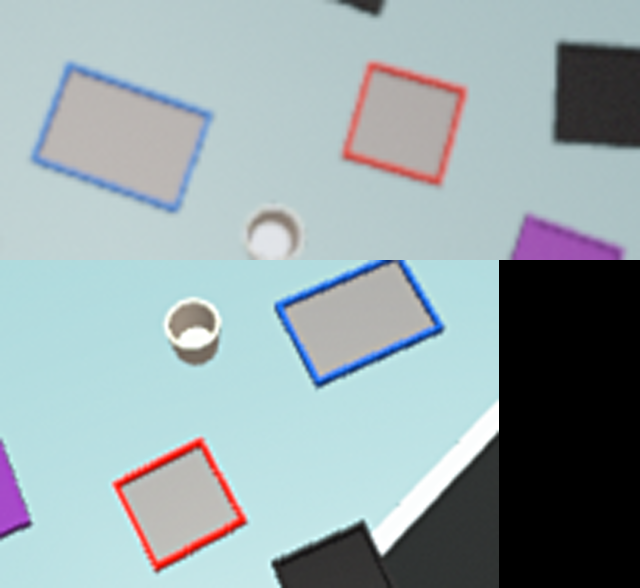

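The crop confirms the grey-floored, red-rimmed square at top (331,171) / scene (208,273) as the red holder, with the blue rectangle beside it. The black, purple and turquoise plates are look-alikes. I'm moving to the amplifier first.

```bash
python3 -m pendant '[[[-4.5,0,0,0.017],[-4.5,0,0,0],[-4.5,0,0,0],[-4.5,0,0,0],[-4.5,0,0,0],[-4.5,0,0,0],[-1.9,-4.6,0,0],[-1.9,-4.6,0,0],[-1.9,-4.6,0,0],[-1.9,-4.6,0,0],[-1.9,-4.6,0,0],[-1.9,-4.6,0,0]]]' -1 40
python3 -m pendant '[[[-1.9,-4.6,0,0],[-1.9,-4.6,0,0],[-1.9,-4.6,0,0],[-1.9,-4.6,0,0],[-1.9,-4.6,0,0],[-1.9,-4.6,0,0],[-1.9,-4.6,0,0],[-1.9,-4.6,0,0],[-1.9,-4.6,0,0],[-1.9,-4.6,0,0],[0,0,0,0],[0,0,0,0]]]'
python3 -c "
from h import *
plan(.4805,-.425,.10,162.2)"
```

```text
clock: 1.3
eef_pos: [0.4475, 0.1689, 0.2248]
orientation: [-180.0, -0.0, 162.2]
ft_force: [0.6, 0.1, 0.7]
opening: 0.0851
finger_force: 0.0
clock: 2.5
eef_pos: [0.4876, -0.3257, 0.224]
orientation: [179.9, -0.1, 162.1]
ft_force: [-0.7, 0.3, -0.4]
opening: 0.0853
finger_force: 0.0
now [ 0.4876 -0.3257  0.224 ] yaw 162.1 j6 -107.0 | turn rad -0.002 then cm [-2.36 -9.67 12.4 ]
```

```bash
python3 -m pendant '[[[-0.8,-3.2,2,0],[-0.8,-3.2,2,0],[-0.76,-3.27,2,0],[0,0,4,0],[0,0,4,0],[0,0,0,0],[0,0,0,0],[0,0,0,0]]]'
python3 -c "
from h import *
plan(.4805,-.425,.040,162.2)
p,d=eyes.read_camera('wrist'); cv2.imwrite('pics/w1.png',p[:,:,::-1])"
```

```text
clock: 3.3
eef_pos: [0.4827, -0.4246, 0.0878]
orientation: [-179.9, 0.2, 162.3]
ft_force: [0.3, 0.2, -0.1]
opening: 0.0854
finger_force: 0.0
now [ 0.4827 -0.4246  0.0878] yaw 162.3 j6 -114.6 | turn rad 0.001 then cm [ 0.2  -0.1   4.78]
```

View pics/w1.png

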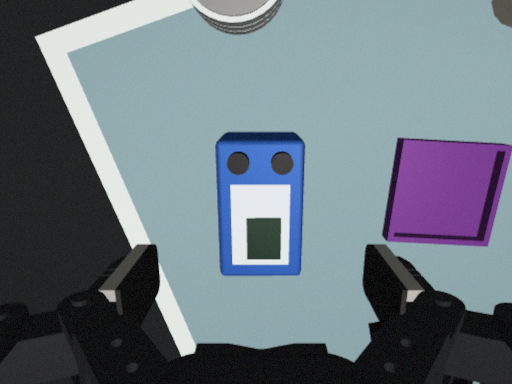

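The wrist view shows the amplifier (260,205) centred and square between the open pads (130,285) and (392,285). I'll go down and grip.

```bash
python3 -m pendant '[[[0.2,-0.1,2.4,0],[0,0,2.4,0],[0,0,0,0],[0,0,0,0]]]'
python3 -m pendant '[[[0,0,0,0],[0,0,0,0],[0,0,0,0],[0,0,0,0],[0,0,0,0],[0,0,0,0],[0,0,0,0],[0,0,0,0]]]' 1 40
python3 -m pendant '[[[0,0,-2,0],[0,0,-4,0],[0,0,-4,0],[0,0,0,0],[0,0,0,0]]]'
python3 -c "
from h import *
plan(.6223,-.0019,.14,69.6)"
```

```text
clock: 3.75
eef_pos: [0.4797, -0.4252, 0.0387]
orientation: [-180.0, 0.1, 162.2]
ft_force: [0.6, 0.1, 0.6]
opening: 0.086
finger_force: 0.0
clock: 4.55
eef_pos: [0.4804, -0.4344, 0.0463]
orientation: [-179.0, 0.8, 162.3]
ft_force: [-11.4, -13.2, 30.4]
opening: 0.009
finger_force: 43.9
clock: 5.05
eef_pos: [0.4793, -0.4252, 0.1387]
orientation: [-179.9, 0.2, 162.2]
ft_force: [0.6, 0.9, -1.1]
opening: 0.0002
finger_force: 0.0
now [ 0.4793 -0.4252  0.1387] yaw 162.2 j6 -114.8 | turn rad 1.616 then cm [44.66 -1.35 -0.13]
```

The gripper shut on nothing, so I'm looking again.

```bash
python3 - <<'E'
from h import *
p,W=world('scene'); cv2.imwrite('pics/s2.png',p[:,:,::-1])
p,d=eyes.read_camera('wrist'); c=eyes.calibration('wrist'); cv2.imwrite('pics/w2.png',p[:,:,::-1])
_,W2=world('wrist',p,d,c)
o=sensors.get_obs(); print(c,o['eef_pos'])
for n,p_,W_ in [('scene',cv2.imread('pics/s2.png')[:,:,::-1].copy(),W),('wrist',p,W2)]:
    h,s,v=cv2.split(cv2.cvtColor(p_,cv2.COLOR_RGB2HSV))
    m=(h>100)&(h<125)&(s>120)&(v>50)&(W_[...,2]>.015)
    k,l,st,ce=cv2.connectedComponentsWithStats(m.astype(np.uint8))
    for i in range(1,k):
        if st[i,4]>60: print(n,st[i,4],ce[i],fit(W_[l==i][:,:2]),np.percentile(W_[l==i][:,2],[5,50,95]))
E
python3 -c "
import cv2,numpy as np
cv2.imwrite('pics/c2.png',cv2.resize(np.hstack([cv2.imread('pics/s2.png'),cv2.imread('pics/w2.png')]),None,fx=.78,fy=.78))"
```

```text
{'fx': 342.85901314077444, 'fy': 342.85901314077444, 'cx': 260.8133410860615, 'cy': 191.03561716508187, 'R': array([[ 0.30638687,  0.95190493,  0.00202357],
       [ 0.9179454 , -0.29601785,  0.26410163],
       [ 0.25199865, -0.07905975, -0.96449274]]), 't': array([ 0.256947  , -0.57471948,  0.13848643])} [ 0.47826753 -0.42423151  0.13615624]
scene 81 [422.91358025 167.69135802] [837.7 273.   13.5  30.2  43. ] [0.11748369 0.14755987 0.15601995]
scene 740 [ 80.93918919 296.83243243] [ 482.9 -423.6   50.3   84.1   73.8] [0.01966451 0.04653131 0.05040617]
wrist 3518 [263.69698692 175.2527004 ] [ 480.5 -422.4   48.5   81.9   73.8] [0.03521028 0.04670044 0.04801937]
```

View pics/c2.png

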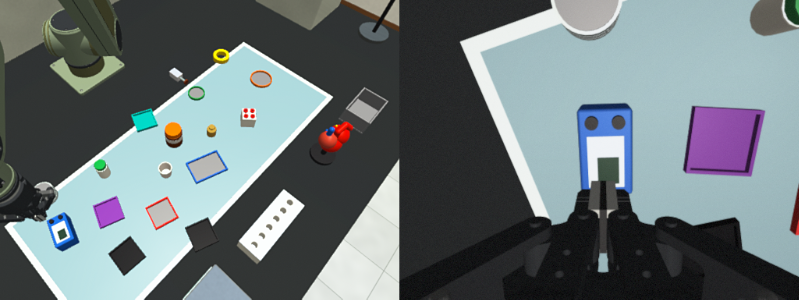

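```bash
python3 - <<'E'
from h import *
o=sensors.get_obs(); print(o['eef_pos'],o['opening'],o['clock'])
p,W=world('wrist')
for r in range(222,330,6): print(r,[tuple(np.round(W[r,cc]*1000).astype(int)) if np.isfinite(W[r,cc]).all() else None for cc in (236,246,252,258,264,270,280)])
ps,Ws=world('scene')
m=(np.hypot(Ws[...,0]-o['eef_pos'][0],Ws[...,1]-o['eef_pos'][1])<.06)&(Ws[...,2]>.06)
w=Ws[m]; print('scene lowest over amp',m.sum()); 
i=np.argsort(w[:,2])[:12]; print(np.round(w[i]*1000))
cv2.imwrite('pics/s3.png',cv2.resize(ps[170:340,0:160],None,fx=4,fy=3.4,interpolation=cv2.INTER_CUBIC)[:,:,::-1])
E
```

```text
[ 0.47826753 -0.42423151  0.13615624] -0.00032854723996316045 5.15
222 [(np.int64(493), np.int64(-448), np.int64(48)), (np.int64(495), np.int64(-441), np.int64(48)), (np.int64(496), np.int64(-437), np.int64(48)), (np.int64(497), np.int64(-432), np.int64(49)), (np.int64(498), np.int64(-428), np.int64(50)), (np.int64(500), np.int64(-424), np.int64(49)), (np.int64(502), np.int64(-417), np.int64(50))]
228 [(np.int64(497), np.int64(-449), np.int64(48)), (np.int64(499), np.int64(-442), np.int64(49)), (np.int64(501), np.int64(-438), np.int64(48)), (np.int64(501), np.int64(-433), np.int64(51)), (np.int64(503), np.int64(-430), np.int64(49)), (np.int64(504), np.int64(-425), np.int64(50)), (np.int64(507), np.int64(-418), np.int64(49))]
234 [(np.int64(502), np.int64(-451), np.int64(48)), (np.int64(465), np.int64(-427), np.int64(149)), (np.int64(466), np.int64(-424), np.int64(149)), (np.int64(467), np.int64(-422), np.int64(150)), (np.int64(468), np.int64(-419), np.int64(149)), (np.int64(468), np.int64(-417), np.int64(149)), (np.int64(510), np.int64(-420), np.int64(51))]
240 [(np.int64(506), np.in
[... 4666 characters left out ...]
np.int64(-421), np.int64(191)), (np.int64(463), np.int64(-415), np.int64(216))]
324 [(np.int64(460), np.int64(-424), np.int64(218)), (np.int64(467), np.int64(-425), np.int64(208)), (np.int64(480), np.int64(-428), np.int64(190)), (np.int64(488), np.int64(-429), np.int64(179)), (np.int64(489), np.int64(-426), np.int64(179)), (np.int64(482), np.int64(-422), np.int64(190)), (np.int64(464), np.int64(-415), np.int64(216))]
scene lowest over amp 3785
[[ 488. -423.  144.]
 [ 487. -420.  146.]
 [ 488. -427.  146.]
 [ 489. -423.  147.]
 [ 489. -421.  147.]
 [ 486. -429.  148.]
 [ 487. -415.  148.]
 [ 488. -430.  148.]
 [ 488. -425.  148.]
 [ 488. -426.  149.]
 [ 481. -438.  149.]
 [ 487. -419.  150.]]
```

View pics/s3.png

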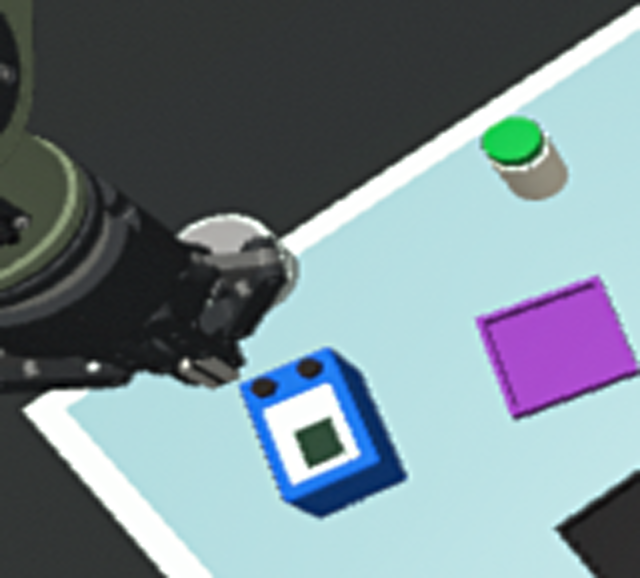

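The depth from both the scene and the wrist camera puts the shut fingertips at z≈0.147 while the TCP reads 0.136. The fingers therefore sit about 35 mm higher than the reported TCP implies. They only brushed the amplifier's top, and it still stands at (482,-423), 73.8°. I'll lower all grasp heights by 35 mm and retry with a check on the way.

```bash
python3 -m pendant '[[[0,0,0,-0.028],[0,0,0,0],[0,0,0,0],[0,0,0,0],[0,0,0,0],[0,0,0,0],[0,0,0,0],[0,0,0,0]]]' -1
python3 -c "
from h import *
plan(.4815,-.423,.040,163.8)"
```

```text
clock: 6.05
eef_pos: [0.4789, -0.4248, 0.1371]
orientation: [180.0, 0.0, 163.8]
ft_force: [0.1, -0.4, -0.4]
opening: 0.0857
finger_force: 0.0
now [ 0.4789 -0.4248  0.1371] yaw 163.8 j6 -116.4 | turn rad -0.0 then cm [-0.2   0.25  9.71]
```

```bash
python3 -m pendant '[[[-0.2,0.25,3,0],[0,0,3,0],[0,0,3.5,0],[0,0,0,0],[0,0,0,0]]]'
python3 -m pendant '[[[0,0,2,0],[0,0,1.9,0],[0,0,0,0],[0,0,0,0]]]'
python3 - <<'E'
from h import *
p,W=world('wrist'); cv2.imwrite('pics/w4.png',p[:,:,::-1])
plan(.4815,-.423,.002,163.8)
E
```

```text
clock: 6.55
eef_pos: [0.4815, -0.423, 0.0422]
orientation: [180.0, -0.0, 163.8]
ft_force: [0.4, -0.0, -0.3]
opening: 0.0855
finger_force: 0.0
clock: 6.95
eef_pos: [0.4824, -0.4238, 0.005]
orientation: [-179.9, 0.2, 163.8]
ft_force: [0.2, 0.3, 0.0]
opening: 0.0854
finger_force: 0.0
now [ 0.4827 -0.424   0.0053] yaw 163.8 j6 -116.1 | turn rad -0.0 then cm [0.14 0.06 0.33]
```

View pics/w4.png

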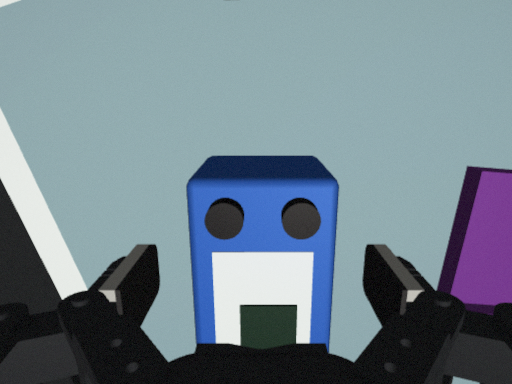

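The amplifier now fills the space between the pads, with its knobs at (225,218) and (301,218). I'll close here.

```bash
python3 -m pendant '[[[0,0,0.3,0],[0,0,0,0],[0,0,0,0],[0,0,0,0],[0,0,0,0],[0,0,0,0],[0,0,0,0],[0,0,0,0]]]' 1 40
python3 -m pendant '[[[0,0,-1,0],[0,0,-2,0],[0,0,-4,0],[0,0,-4,0],[0,0,0,0],[0,0,0,0]]]'
python3 -c "
from h import *
plan(.6223,-.0019,.11,69.6)"
```

```text
clock: 7.8
eef_pos: [0.4818, -0.4232, 0.0008]
orientation: [-180.0, 0.1, 163.8]
ft_force: [-1.5, 0.0, 5.7]
opening: 0.0496
finger_force: 43.4
clock: 8.4
eef_pos: [0.4814, -0.4229, 0.1106]
orientation: [-180.0, 0.0, 163.8]
ft_force: [-0.3, 0.2, -2.3]
opening: 0.0496
finger_force: 43.0
now [ 0.4814 -0.4229  0.1106] yaw 163.8 j6 -116.1 | turn rad 1.644 then cm [44.37 -1.46  0.06]
```

```bash
python3 -m pendant '[[[0,0,0,0.144],[0,0,0,0.15],[0,0,0,0.15],[0,0,0,0.15],[0,0,0,0.15],[0,0,0,0.15],[0,0,0,0.15],[0,0,0,0.15],[0,0,0,0.15],[0,0,0,0.15],[0,0,0,0.15],[0,0,0,0]]]'
python3 -m pendant '[[[2,0,0,0],[4,-0.1,0,0],[4.5,-0.2,0,0],[4.5,-0.2,0,0],[4.5,-0.2,0,0],[4.5,-0.2,0,0],[4.5,-0.2,0,0],[4.5,-0.2,0,0],[4.5,-0.16,0,0],[4,0,0,0],[2.87,0,0,0],[0,0,0,0]]]'
python3 -c "
from h import *
for i in range(3): p,d=eyes.read_camera('wrist')
plan(.6223,-.0019,.0045,69.6)"
```

```text
clock: 9.6
eef_pos: [0.4802, -0.4219, 0.1075]
orientation: [-179.7, -0.1, 69.6]
ft_force: [-1.4, 0.0, -1.5]
opening: 0.0496
finger_force: 42.8
clock: 10.8
eef_pos: [0.6226, 0.0028, 0.1091]
orientation: [-179.9, -0.1, 70.0]
ft_force: [-0.4, 0.4, -1.9]
opening: 0.0494
finger_force: 42.8
now [ 0.6214 -0.0016  0.1093] yaw 69.7 j6 19.1 | turn rad 0.002 then cm [1.000e-02 9.000e-02 1.048e+01]
```

```bash
python3 -m pendant '[[[0,0,2,0],[0,0,3,0],[0,0,3,0],[0,0,1.5,0],[0,0,0.5,0],[0,0,0.3,0],[0,0,0.1,0],[0,0,0,0],[0,0,0,0]]]'
```

```text
clock: 11.85
eef_pos: [0.623, -0.002, 0.0071]
orientation: [179.9, -0.0, 69.6]
ft_force: [-0.1, 0.1, -2.1]
opening: 0.0497
finger_force: 42.7
```

```bash
python3 -m pendant '[[[0,0,0.2,0],[0,0,0.1,0],[0,0,0,0]]]'
python3 -m pendant '[[[0,0,0,0],[0,0,0,0],[0,0,0,0],[0,0,0,0],[0,0,0,0],[0,0,0,0],[0,0,-2,0],[0,0,-4,0],[0,0,-4,0],[0,0,-1,0],[0,0,0,0]]]' -1
python3 - <<'E'
from h import *
p,W=world('wrist'); cv2.imwrite('pics/w5.png',p[:,:,::-1])
m=(np.hypot(W[...,0]-.6223,W[...,1]+.002)<.055)&(W[...,2]>.045)&(W[...,2]<.062)
print('amp',m.sum(),fit(W[m][:,:2]),np.percentile(W[m][:,2],[5,50,95]))
plan(.604,.2225,.09,41)
E
```

```text
clock: 12.15
eef_pos: [0.6227, -0.0019, 0.0038]
orientation: [180.0, -0.0, 69.6]
ft_force: [-1.2, 0.4, 2.6]
opening: 0.0497
finger_force: 43.1
clock: 13.25
eef_pos: [0.6236, -0.002, 0.1152]
orientation: [179.8, -0.1, 69.6]
ft_force: [1.2, -0.2, -0.4]
opening: 0.0857
finger_force: 0.0
amp 9261 [621.9  -2.1  50.2  83.6 159.7] [0.04934733 0.05107286 0.05629843]
now [ 0.6223 -0.002   0.1132] yaw 69.6 j6 19.1 | turn rad 0.499 then cm [ 13.34 -18.14   2.32]
```

View pics/w5.png

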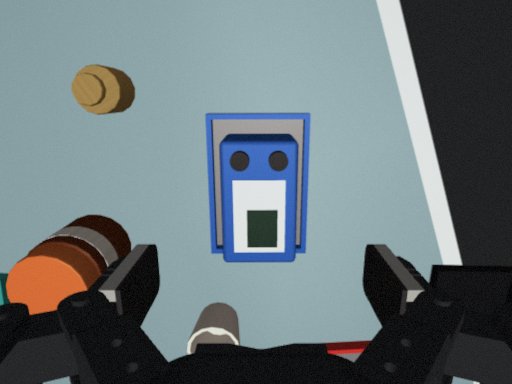

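The amplifier sits centred and flat in the blue holder (top at 51 mm). Next is the block.

```bash
python3 -m pendant '[[[0,0,0,0.125],[0,0,0,0.125],[0,0,0,0.125],[0,0,0,0.124],[2.5,-3.4,0,0],[2.9,-4,0,0],[2.9,-4,0,0],[2.9,-4,0,0],[2.14,-2.74,1,0],[0,0,1,0],[0,0,0,0],[0,0,0,0]]]'
python3 - <<'E'
from h import *
for i in range(3): p,W=world('wrist')
m=(np.hypot(W[...,0]-.604,W[...,1]-.2225)<.045)&(W[...,2]>.038)&(W[...,2]<.06)
f=fit(W[m][:,:2]); print('block',m.sum(),f)
plan(f[0]/1000,f[1]/1000,.002,None)
E
```

```text
clock: 14.5
eef_pos: [0.6033, 0.2211, 0.0915]
orientation: [-179.9, 0.2, 41.0]
ft_force: [-0.3, 0.2, -0.2]
opening: 0.0858
finger_force: 0.0
block 5593 [603.1 225.2  46.1  46.5 131.5]
now [0.6044 0.2211 0.0933] yaw 40.9 j6 68.2 | turn rad 0.0 then cm [ 0.17 -0.39  9.13]
```

```bash
python3 -m pendant '[[[0.1,-0.25,2,-0.01],[0,0,3,0],[0,0,3,0],[0,0,1,0],[0,0,0.1,0],[0,0,0,0],[0,0,0,0]]]'
python3 -m pendant '[[[0,0,0,0],[0,0,0,0],[0,0,0,0],[0,0,0,0],[0,0,0,0],[0,0,0,0]]]' 1 40
python3 -m pendant '[[[0,0,-1,0],[0,0,-2,0],[0,0,-4,0],[0,0,-4,0],[0,0,0,0],[0,0,0,0]]]'
python3 -c "
from h import *
plan(.6307,-.2007,.11,73.2)"
```

```text
clock: 15.35
eef_pos: [0.6045, 0.2252, 0.0039]
orientation: [179.9, -0.2, 41.6]
ft_force: [0.5, 0.1, 0.1]
opening: 0.0853
finger_force: 0.0
clock: 15.95
eef_pos: [0.6036, 0.2252, 0.0028]
orientation: [180.0, -0.1, 41.6]
ft_force: [-0.5, 0.0, 5.4]
opening: 0.0451
finger_force: 42.5
clock: 16.55
eef_pos: [0.6032, 0.225, 0.113]
orientation: [180.0, -0.1, 41.6]
ft_force: [-0.9, -0.5, -1.4]
opening: 0.0456
finger_force: 41.9
now [0.6032 0.225  0.113 ] yaw 41.6 j6 67.8 | turn rad -0.552 then cm [-39.96  14.94   0.3 ]
```

```bash
python3 -m pendant '[[[0,0,0,-0.138],[0,0,0,-0.138],[0,0,0,-0.138],[0,0,0,-0.138],[-2.5,0.9,0,0],[-4,1.5,0,0],[-4.3,1.6,0,0],[-4.3,1.6,0,0],[-4.3,1.6,0,0],[-4.3,1.6,0,0],[-4.3,1.6,0,0],[-4.3,1.6,0,0]]]'
python3 -m pendant '[[[-4.3,1.6,0,0],[-3.36,1.34,0,0],[0,0,0,0],[0,0,0,0]]]'
python3 -c "
from h import *
plan(.6307,-.2007,.0055,73.2)"
```

```text
clock: 17.75
eef_pos: [0.6231, -0.1204, 0.1097]
orientation: [-179.7, 0.0, 73.2]
ft_force: [0.7, 0.8, -0.3]
opening: 0.0457
finger_force: 41.8
clock: 18.15
eef_pos: [0.6293, -0.201, 0.1097]
orientation: [-179.7, -0.0, 73.1]
ft_force: [0.6, -0.2, -1.3]
opening: 0.0453
finger_force: 41.8
now [ 0.6293 -0.201   0.1097] yaw 73.1 j6 -1.8 | turn rad -0.002 then cm [ 0.07  0.12 10.42]
```

```bash
python3 -m pendant '[[[0.07,0.12,2,0],[0,0,3,0],[0,0,3,0],[0,0,1.5,0],[0,0,0.5,0],[0,0,0.2,0],[0,0,0.1,0],[0,0,0,0],[0,0,0,0]]]'
```

```text
clock: 19.05
eef_pos: [0.6328, -0.2006, 0.0102]
orientation: [179.9, -0.0, 73.2]
ft_force: [0.5, -0.5, -2.0]
opening: 0.0455
finger_force: 41.8
```

```bash
python3 -m pendant '[[[-0.05,0.1,0.3,0],[0,0,0.1,0],[0,0,0,0],[0,0,0,0]]]'
```

```text
clock: 19.45
eef_pos: [0.6334, -0.2015, 0.0059]
orientation: [179.9, 0.0, 73.2]
ft_force: [-1.6, -0.4, 4.1]
opening: 0.0454
finger_force: 42.3
```

```bash
python3 -m pendant '[[[0,0,0,0],[0,0,0,0],[0,0,0,0],[0,0,0,0],[0,0,0,0],[0,0,0,0],[0,0,-2,0],[0,0,-4,0],[0,0,-4,0],[0,0,-1,0],[0,0,0,0]]]' -1
python3 - <<'E'
from h import *
p,W=world('wrist'); cv2.imwrite('pics/w6.png',p[:,:,::-1])
m=(np.hypot(W[...,0]-.631,W[...,1]+.2007)<.045)&(W[...,2]>.04)&(W[...,2]<.062)
print('block',m.sum(),fit(W[m][:,:2]),np.percentile(W[m][:,2],[5,50,95]))
plan(.480,-.005,.12,73.2)
E
```

```text
clock: 20.55
eef_pos: [0.6341, -0.2016, 0.1174]
orientation: [179.7, 0.0, 73.2]
ft_force: [-0.0, 0.3, -0.4]
opening: 0.0852
finger_force: 0.0
block 4641 [ 632.7 -201.    45.6   46.2   72.8] [0.04721429 0.04939703 0.05457498]
now [ 0.6329 -0.2011  0.1152] yaw 73.2 j6 -1.8 | turn rad 0.0 then cm [ 14.36 -20.3   -0.48]
```

View pics/w6.png

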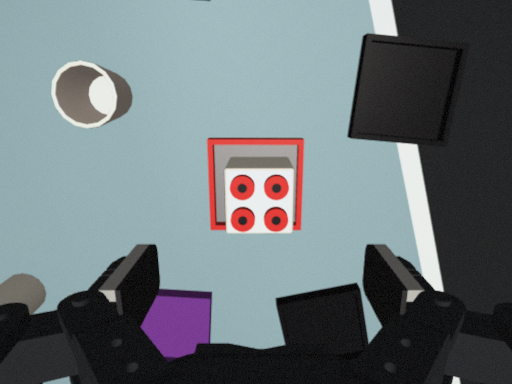

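The block sits flat inside the red rim (260,195), with its top at 49 mm. Next is the jar.

```bash
python3 -m pendant '[[[2,-2.8,0,0],[2.7,-3.8,0,0],[2.8,-4,0,0],[2.8,-4,0,0],[2.8,-4,0,0],[1.26,-1.7,0,0],[0,0,1,0],[0,0,0,0],[0,0,0,0]]]'
python3 - <<'E'
from h import *
for i in range(3): p,W=world('wrist')
m=(np.hypot(W[...,0]-.48,W[...,1]+.005)<.045)&(W[...,2]>.066)&(W[...,2]<.085)
(x,y),r=cv2.minEnclosingCircle((W[m][:,:2]*1000).astype(np.float32)); print('jar',m.sum(),x,y,r,fit(W[m][:,:2]))
plan(.480,-.005,.012,None)
E
```

```text
clock: 21.5
eef_pos: [0.4804, -0.0058, 0.104]
orientation: [-179.9, 0.0, 73.2]
ft_force: [0.6, -0.5, -0.1]
opening: 0.0856
finger_force: 0.0
jar 6325 479.060302734375 -3.264082670211792 26.048845291137695 [478.9  -2.9  51.   51.1  37. ]
now [ 0.4808 -0.0059  0.1048] yaw 73.1 j6 14.8 | turn rad 0.0 then cm [ 0.06 -0.1   9.28]
```

```bash
python3 -m pendant '[[[0.12,-0.16,2,0],[0,0,3,0],[0,0,3,0],[0,0,1.2,0],[0,0,0.1,0],[0,0,0,0],[0,0,0,0]]]'
python3 -m pendant '[[[0,0,0,0],[0,0,0,0],[0,0,0,0],[0,0,0,0],[0,0,0,0],[0,0,0,0]]]' 1 40
python3 -m pendant '[[[0,0,-1,0],[0,0,-2,0],[0,0,-4,0],[0,0,-3,0],[0,0,0,0],[0,0,0,0]]]'
python3 -c "
from h import *
plan(.5198,.4105,.112,73.2)"
```

```text
clock: 22.35
eef_pos: [0.48, -0.0037, 0.0129]
orientation: [179.9, -0.0, 73.2]
ft_force: [0.3, 0.1, 1.2]
opening: 0.0857
finger_force: 0.0
clock: 22.95
eef_pos: [0.4795, -0.0035, 0.013]
orientation: [179.9, -0.0, 73.2]
ft_force: [-0.3, -1.2, 6.3]
opening: 0.0549
finger_force: 41.8
clock: 23.55
eef_pos: [0.4786, -0.0034, 0.1124]
orientation: [180.0, -0.0, 73.2]
ft_force: [0.4, 0.8, -2.7]
opening: 0.0547
finger_force: 43.4
now [ 0.4786 -0.0034  0.1124] yaw 73.2 j6 15.0 | turn rad 0.0 then cm [ 4.082e+01 -8.020e+00  4.000e-02]
```

```bash
python3 -m pendant '[[[2.5,-0.5,0,0],[4,-0.8,0,0],[4.6,-0.9,0,0],[4.6,-0.9,0,0],[4.6,-0.9,0,0],[4.6,-0.9,0,0],[4.6,-0.9,0,0],[4.6,-0.9,0,0],[4,-0.8,0,0],[2.7,-0.5,0,0],[0,0,0,0],[0,0,0,0]]]'
python3 -c "
from h import *
plan(.5198,.4105,.016,73.2)"
```

```text
clock: 24.75
eef_pos: [0.5188, 0.4097, 0.1095]
orientation: [-179.8, 0.2, 73.3]
ft_force: [-0.3, -0.2, -2.6]
opening: 0.0553
finger_force: 43.4
now [0.5188 0.4097 0.1095] yaw 73.3 j6 54.0 | turn rad 0.001 then cm [0.11 0.08 9.35]
```

```bash
python3 -m pendant '[[[0.1,0.05,2,0],[0,0,3,0],[0,0,2.5,0],[0,0,1,0],[0,0,0.5,0],[0,0,0.2,0],[0,0,0.1,0],[0,0,0,0],[0,0,0,0]]]'
```

```text
clock: 25.65
eef_pos: [0.5213, 0.4114, 0.0201]
orientation: [179.9, -0.1, 73.2]
ft_force: [-0.4, 0.2, -1.4]
opening: 0.0548
finger_force: 43.3
```

```bash
python3 -m pendant '[[[0,-0.1,0.3,0],[0,0,0.1,0],[0,0,0,0],[0,0,0,0]]]'
```

```text
clock: 26.05
eef_pos: [0.52, 0.4117, 0.0161]
orientation: [180.0, -0.1, 73.2]
ft_force: [-1.7, -0.2, 5.9]
opening: 0.055
finger_force: 43.8
```

```bash
python3 -m pendant '[[[0,0,0,0],[0,0,0,0],[0,0,0,0],[0,0,0,0],[0,0,0,0],[0,0,0,0],[0,0,-2,0],[0,0,-4,0],[0,0,-4,0],[0,0,-1,0],[0,0,0,0]]]' -1
python3 - <<'E'
from h import *
p,W=world('wrist'); cv2.imwrite('pics/w7.png',p[:,:,::-1])
m=(np.hypot(W[...,0]-.52,W[...,1]-.411)<.045)&(W[...,2]>.066)&(W[...,2]<.09)
(x,y),r=cv2.minEnclosingCircle((W[m][:,:2]*1000).astype(np.float32)); print('jar',m.sum(),x,y,r,np.percentile(W[m][:,2],[5,50,95]))
plan(.411,-.2348,.12,73.2)
E
```

```text
clock: 27.15
eef_pos: [0.5209, 0.4121, 0.1274]
orientation: [179.8, -0.2, 73.2]
ft_force: [0.5, 0.3, -0.4]
opening: 0.0848
finger_force: 0.0
jar 5277 519.5103149414062 412.15521240234375 25.91459083557129 [0.07428092 0.07569053 0.076754  ]
now [0.5198 0.4113 0.1252] yaw 73.2 j6 54.1 | turn rad 0.0 then cm [-65.     8.25   0.52]
```

View pics/w7.png

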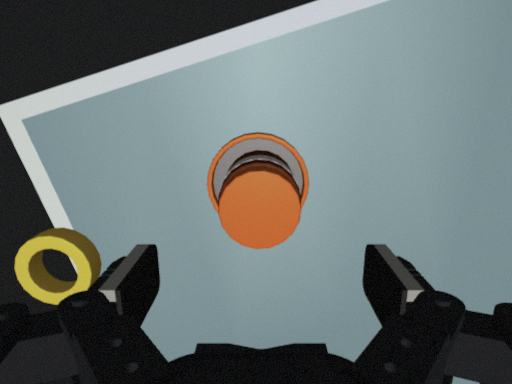

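The jar stands in the orange ring (260,190), with its top at 75.7 mm. Next is the vial.

```bash
python3 -m pendant '[[[-3,0.4,0,0],[-4.8,0.6,0,0],[-4.8,0.6,0,0],[-4.8,0.6,0,0],[-4.8,0.6,0,0],[-4.8,0.6,0,0],[-4.8,0.6,0,0],[-4.8,0.6,0,0],[-4.8,0.6,0,0],[-4.8,0.6,0,0],[-4.8,0.6,0,0],[-4.8,0.6,0,0]]]'
python3 -m pendant '[[[-4.8,0.6,0,0],[-4.2,0.6,1,0],[0,0.05,1,0],[0,0,0,0],[0,0,0,0]]]'
python3 - <<'E'
from h import *
for i in range(3): p,W=world('wrist')
m=(np.hypot(W[...,0]-.411,W[...,1]+.235)<.045)&(W[...,2]>.056)&(W[...,2]<.075)
(x,y),r=cv2.minEnclosingCircle((W[m][:,:2]*1000).astype(np.float32)); print('vial',m.sum(),x,y,r)
plan(.411,-.2345,.004,None)
E
```

```text
clock: 28.4
eef_pos: [0.4237, -0.1444, 0.1233]
orientation: [-179.8, -0.0, 73.2]
ft_force: [1.7, -0.3, 0.2]
opening: 0.0854
finger_force: 0.0
clock: 28.9
eef_pos: [0.4109, -0.2314, 0.1038]
orientation: [-179.8, -0.1, 73.3]
ft_force: [0.5, -0.8, 0.2]
opening: 0.0855
finger_force: 0.0
vial 2475 410.234375 -234.1409149169922 17.02216339111328
now [ 0.4121 -0.2316  0.1051] yaw 73.3 j6 -14.1 | turn rad 0.0 then cm [-0.31 -0.02 10.11]
```

```bash
python3 -m pendant '[[[-0.3,-0.05,2,0],[0,0,3,0],[0,0,3,0],[0,0,2,0],[0,0,0.1,0],[0,0,0,0],[0,0,0,0]]]'
python3 -m pendant '[[[0,0,0,0],[0,0,0,0],[0,0,0,0],[0,0,0,0],[0,0,0,0],[0,0,0,0],[0,0,0,0]]]' 1 30
python3 -m pendant '[[[0,0,-1,0],[0,0,-2,0],[0,0,-4,0],[0,0,-3.5,0],[0,0,0,0],[0,0,0,0]]]'
python3 -c "
from h import *
plan(.3935,.191,.11,73.2)"
```

```text
clock: 29.75
eef_pos: [0.4115, -0.2358, 0.0053]
orientation: [179.8, 0.0, 73.3]
ft_force: [0.6, -0.6, -0.7]
opening: 0.0855
finger_force: 0.0
clock: 30.45
eef_pos: [0.4106, -0.2357, 0.0046]
orientation: [180.0, 0.0, 73.2]
ft_force: [-1.1, 0.6, 5.4]
opening: 0.0355
finger_force: 29.7
clock: 31.05
eef_pos: [0.4105, -0.2357, 0.1099]
orientation: [179.9, 0.0, 73.2]
ft_force: [-0.9, -0.1, -0.7]
opening: 0.0351
finger_force: 30.1
now [ 0.4105 -0.2357  0.1099] yaw 73.2 j6 -14.5 | turn rad 0.0 then cm [ 4.035e+01 -1.396e+01 -1.000e-02]
```

```bash
python3 -m pendant '[[[2.5,-0.9,0,0],[4,-1.4,0,0],[4.5,-1.55,0,0],[4.5,-1.55,0,0],[4.5,-1.55,0,0],[4.5,-1.55,0,0],[4.5,-1.55,0,0],[4.5,-1.55,0,0],[4,-1.4,0,0],[2.85,-1,0,0],[0,0,0,0],[0,0,0,0]]]'
python3 -c "
from h import *
plan(.3935,.191,.008,73.2)"
```

```text
clock: 32.25
eef_pos: [0.3917, 0.1909, 0.1078]
orientation: [-179.9, 0.1, 73.3]
ft_force: [0.2, 0.1, -1.3]
opening: 0.0355
finger_force: 30.1
now [0.3917 0.1909 0.1078] yaw 73.3 j6 41.2 | turn rad 0.002 then cm [0.06 0.17 9.98]
```

```bash
python3 -m pendant '[[[0.05,0.1,2,0],[0,0,3,0],[0,0,3,0],[0,0,1,0],[0,0,0.5,0],[0,0,0.3,0],[0,0,0.1,0],[0,0,0,0],[0,0,0,0]]]'
```

```text
clock: 33.15
eef_pos: [0.3945, 0.1916, 0.0108]
orientation: [179.9, -0.1, 73.2]
ft_force: [-0.7, 0.2, -1.3]
opening: 0.0355
finger_force: 30.2
```

```bash
python3 -m pendant '[[[0,0,0.2,0],[0,0,0.1,0],[0,0,0,0],[0,0,0,0]]]'
```

```text
clock: 33.55
eef_pos: [0.3942, 0.1915, 0.0076]
orientation: [180.0, -0.0, 73.2]
ft_force: [-1.3, -0.9, 6.3]
opening: 0.0354
finger_force: 30.6
```

Contact with the floor. I'll release, rise and check the whole bench.

```bash
python3 -m pendant '[[[0,0,0,0],[0,0,0,0],[0,0,0,0],[0,0,0,0],[0,0,0,0],[0,0,0,0],[0,0,-2,0],[0,0,-4,0],[0,0,-4,0],[0,0,-4,0],[0,0,0,0],[0,0,0,0]]]' -1
python3 - <<'E'
from h import *
p,W=world('wrist')
m=(np.hypot(W[...,0]-.3935,W[...,1]-.191)<.04)&(W[...,2]>.056)&(W[...,2]<.08)
(x,y),r=cv2.minEnclosingCircle((W[m][:,:2]*1000).astype(np.float32)); print('vial',m.sum(),x,y,r,np.percentile(W[m][:,2],[5,50,95]))
ps,Ws=world('scene')
for n,q in dict(amp=(.6223,-.002),block=(.631,-.2007),jar=(.5198,.4105),cruc=(.547,-.105),weight=(.548,.1015)).items():
    m=(np.hypot(Ws[...,0]-q[0],Ws[...,1]-q[1])<.06)&(Ws[...,2]>.03)&(Ws[...,2]<.1)
    w=Ws[m]; zt=np.percentile(w[:,2],97); print(n,fit(w[w[:,2]>zt-.008][:,:2]),zt)
cv2.imwrite('pics/fin.png',np.hstack([cv2.resize(p,(400,300)),cv2.resize(ps,(400,300))])[:,:,::-1])
E
```

```text
clock: 34.75
eef_pos: [0.3942, 0.1914, 0.1477]
orientation: [179.9, -0.1, 73.2]
ft_force: [0.5, -0.4, -0.2]
opening: 0.085
finger_force: 0.0
vial 1820 393.9141845703125 193.15933227539062 16.894922256469727 [0.06383623 0.06664018 0.06776615]
amp [622.   -3.5  50.4  84.2 160.5] 0.05626989426945696
block [ 632.9 -202.2   45.6   45.9   72.9] 0.0554159807349011
jar [519.  411.   49.8  52.1  36.2] 0.07780494335619313
cruc [ 546.4 -104.6   39.3   41.3  100.5] 0.04129989877391328
weight [547.9 102.   18.1  18.1 150.3] 0.04430478495465313
```

View pics/fin.png

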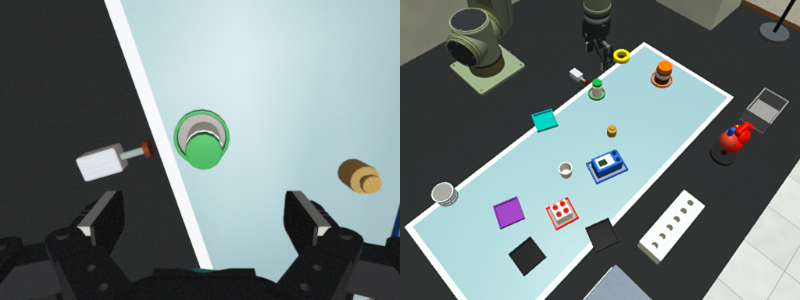

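The final views show all four parts upright in their holders: vial at (203,140) in the wrist half, and in the scene half jar (662,72), amplifier (606,165) and block (562,212). The crucible and weight haven't moved.

```bash
python3 -c "
from plant import order
print(order.finish_job())"
```

```text
the job is handed in; nothing more can be done
None
```

All four parts are upright and flat in their own holders, the crucible and weight stand where they were, and the job was handed in at about 35 s; the first grasp brushed the amplifier's top and shifted it about 2 mm, because the fingers sit about 35 mm higher than the reported TCP implies, and the second grasp held.

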